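Release the cheese press: throw off the pawl and wind the ratchet back

TASK

Release the cheese press: lift the pawl out of the ratchet wheel by its red ball and throw it right over so that it stays back on its rest, then wind the crank backwards (anticlockwise seen from above) until it comes up firmly against the rubber end stop, pushing the buffer in a little but not straining it, and let go so that it stays there. Never force the wheel back against the engaged pawl, and leave the things standing around where they are.

Things in the scene. Friction and masses are not known exactly. Their poses are not given: they have to be found in the camera images.
- press: Fixed cheese press: wooden board 170 x 230 x 18 mm, two steel columns, white cross-beam along y (top 145 mm above the worktop), white mould under it; a brass ratchet wheel with a crank lies on top. Origin on the worktop under the wheel's axis; z up, +y along the beam towards the pawl's end.
- stop_housing: White round housing (radius 47 mm) on the beam under the wheel, fixed. Hidden in it is the end stop, a springy rubber buffer, met somewhere between crank readings 1.85 and 2.75 rad, different each time: find it by feel. Past first contact the push at the knob rises about 1 N per mm above the drag: 4 to 10 N above the drag is right, over 15 N strains it.
- crank (a joint): Wheel with crank, vertical axis. In rad, 0.0 to 0.2 at the start; grows as it is wound backwards (anticlockwise from above). Constant drag 0.3 N m (about 5 N at the knob), so it stays where it is left, even a few mm into the buffer. With the pawl engaged it turns back at most 0.3 rad before a tooth meets the pawl. It raises the pressing plate 8 mm per rad.
- crank_knob (a point): Grip centre of the crank's black upright knob: round, 20 mm thick (23 mm near the top), from 198 to 238 mm above the worktop, this point at 220 mm, 62 mm from the axis. It does not spin on the crank, but can slip round between fingers. Crank arm below it 17 mm wide. At crank reading q it stands at 190 deg + q about the axis, anticlockwise from the press's +x.
- crank_axis (a point): Fixed point on the wheel's vertical axis at the height of the crank_knob point (220 mm).
- pawl (a joint): Drop pawl (steel bar 52 x 12 x 7 mm, nose between the wheel's teeth, about 40 g) on a level pin. In rad: 0 engaged (nose down), 1.95 thrown right over onto its rubber rest. Light; falls back to 0 when let go below about 1.1 and falls over to the rest beyond about 1.3.
- pawl_ball (a point): Centre of the red ball (18 mm diameter) on a short stem on the pawl, the part to hold; 215 mm above the worktop when engaged. It lies 30 mm inwards (towards the wheel axis) and 30 mm above the pin when engaged, and swings about the pin (radius 42 mm) up, over and outwards along the press's +y axis.
- pawl_pin (a point): Centre of the pawl's hinge pin, fixed: 82 mm from the wheel's axis along the press's +y, 184.5 mm above the worktop. The pin is level, along the press's x axis.
- orange_1_mid (a point): Orange, 73 mm, bystander; point at its middle.
- apple_1_mid (a point): Red apple, 74 mm, bystander; point at its middle.
- salt_mill_mid (a point): Glass salt mill with black head, 43 mm thick and 170 mm tall, bystander; point half-way up.
- tin_1_mid (a point): Food tin, 75 mm across and 58 mm tall, bystander; point at its middle.
- teaspoon_1_mid (a point): Teaspoon, 130 x 26 x 11 mm, lying on the worktop, bystander; point at its middle.

How it is judged:
By the outcome, as a careful person would: the job done as asked, in the order asked, and still so for the second after the job is handed in, with the robot touching nothing.
It also fails if it takes over 53 s, if anything falls off the work surface, if the arm or the gripper's body presses on something with over 40 N, if the wrist force passes 120 N, or if a joint passes its speed limit or range.

ROBOT

A 6-joint arm with a two-finger parallel gripper is mounted at the origin on a cart in front of the work surface, level with it; the furniture and walls round the work are solid. World frame = base frame: x ahead of the robot, y to its left, z up, the work surface at z = 0. Lengths are in m, angles in degrees, forces in N, time in s.
With the tool pointing down it reaches from about 0.3 to 1 m from the base axis. Payload 5.1 kg.
Tool frame: the origin (TCP) lies where the fingers leave the gripper's body, on its centre line; the fingertips stand 78 mm ahead of it and the grasp point (between the pads) lies 59 mm ahead of it; z points along the fingers, y is the direction in which the jaws open and shut (so a half turn about z gives the same grasp; the last joint's range is limited). The gripper opens to 95 mm and grips with 3 to 60 N. Pads are 20 mm wide; open, the fingers measure 119 mm over their backs; the gripper's body (75 mm by 180 mm) begins 59 mm behind the grasp point.
Start: joints at [58.637, 7.093, 94.555, -0, 78.352, -4.733], TCP at [0.291, 0.581, 0.292] pointing down, gripper open.
Joint ranges: [-149.61, 149.61], [-58.7, 133.49], [1.44, 155.28], [-77.14, 257.14], [18.33, 153.61], [-166.67, 166.67]. Speed limits (degrees/s): [147.25, 147.25, 180, 180, 180, 180].

INTERFACE

Orientations are given as [roll, pitch, yaw] about the fixed x, y, z axes, in that order (R = Rz(yaw) Ry(pitch) Rx(roll)).
In Python, from plant import get_state, snapshot, get_calibration, env gives the robot as it stands. The module is installed in compiled form; this text tells all that it offers.
- The arm moves only by the tool jog_arm, never from a script. Its argument "commands" is a list of rows, each a list of 3 entries, a list of its own where there are three numbers: the opening, from -1 (shut) to 1 (fully open), then the shift along the tool's x, y, z in cm, then the turn about the tool's z in degrees. A call has 1 to 20 rows; each row shifts and turns the commanded pose from where the row before left it, along the tool's axes as they then stand; what a row does not reach is not made up. A row lasts 1/12 s, in which the tool goes at most 41.7 mm and 7.16 degrees, less where a joint would pass 70% of its speed; a pose out of reach is approached as far as the arm can. A call with a gripper value outside its range is refused whole. The fingers move at their own pace and stop on an object; "force" is the grip in N (left out, the last holds). Time passes only in rows, so rows that do not move let the fingers close. It gives the time, the measured TCP pose, the force and the opening at its end, in the units of the state.
- get_state(): the state, without advancing time (a new reading comes with each control period).
- snapshot(name): name is "side" or "top" or "wrist"; returns the picture (480x640x3 uint8, red, green, blue); there is no depth.
- get_calibration(name): a dict with "fx", "fy", "cx", "cy" (pixels), "camera_from_world" (4x4, takes a point from world to camera coordinates); the wrist camera has in their place "T_tool_cam" (4x4, takes a point from camera to tool coordinates, whose origin is the TCP and whose axes are the flange's). Camera axes: x right, y down, z forward; pixel columns grow to the right and rows downward; lengths in m; the calibration is good to about 2 mm. A picture is of the moment at which its call begins: read the wrist's pose just before it. get_calibration takes no time and is no camera call.
- env.sign_off(): hands the job in, once; it reports no verdict.
The state is a dict: "time_s": time; "joints": joint angles; "joint_vel": joint speeds; "joint_efforts": joint torques, N m; "tcp_pos": TCP position; "tcp_rot": TCP orientation; "wrist_force": force on the tool from outside, world axes, zero at the start; "torque": the same for the moment, N m; "finger_gap": finger opening in m.
Only numpy, scipy, OpenCV 4.12 (cv2) and the standard library are available. Lean on these libraries where they do the work, as an engineer would, in place of code of your own. Each camera call takes 0.05 s, during which the arm holds its last target.

## Working session

There is one attempt and no reset: what is moved stays moved. The work goes in short steps, Python scripts to look and compute and a tool call to move; the robot and the scene stay as the last step left them, time stands still between calls to the robot, and variables do not carry over. Pictures are saved under pics/ and viewed, and the job is handed in when it is done.

Besides the shell and the picture viewer there is one more tool, called after "Request:" as a command line: name --argument value ..., lists and objects as JSON in quotes. jog_arm: Moves the arm, as the interface text tells. Its arguments: {"type":"object","properties":{"commands":{"type":"array","items":{"type":"array"}},"force":{"type":"number"}},"required":["commands"]}

```bash
mkdir -p pics
cat > h.py <<'E'
import numpy as np, cv2
from plant import get_state, snapshot, get_calibration, env
def snap(n,f):
    s=get_state(); im=snapshot(n); cv2.imwrite('pics/'+f,im[:,:,::-1]); return s,im
E
python3 - <<'E'
from h import *
np.set_printoptions(precision=4,suppress=True)
for n in ['top','side','wrist']:
    s,im=snap(n,n+'0.png'); print(n,get_calibration(n))
print(get_state())
E
```

```text
top {'fx': 580.9707374413904, 'fy': 580.9707374413904, 'cx': 311.7165700356109, 'cy': 231.1912612472272, 'camera_from_world': array([[-0.0093, -0.9973, -0.0734,  0.2989],
       [-0.9861,  0.0213, -0.165 ,  0.5628],
       [ 0.1661,  0.0709, -0.9836,  1.3181],
       [ 0.    ,  0.    ,  0.    ,  1.    ]])}
side {'fx': 550.9755338635771, 'fy': 550.9755338635771, 'cx': 330.354345900468, 'cy': 245.79317681861974, 'camera_from_world': array([[ 0.8022, -0.597 , -0.0044, -0.2871],
       [-0.431 , -0.5741, -0.6962,  0.5229],
       [ 0.4131,  0.5604, -0.7179,  0.9107],
       [ 0.    ,  0.    ,  0.    ,  1.    ]])}
wrist {'fx': 342.0954471433285, 'fy': 342.0954471433285, 'cx': 324.1200258215545, 'cy': 236.93096643225454, 'T_tool_cam': array([[ 0.0006, -0.9599, -0.2805,  0.0805],
       [ 1.    ,  0.0008, -0.0003,  0.0002],
       [ 0.0005, -0.2805,  0.9599, -0.0925],
       [ 0.    ,  0.    ,  0.    ,  1.    ]])}
{'time_s': 0.15, 'joints': array([58.6364,  7.1262, 94.6165,  0.0007, 78.3528, -4.7315]), 'joint_vel': array([ 0.0072, -0.0548, -0.1861, -0.1149,  0.0382,  0.0057]), 'joint_efforts': array([  0.0002, -41.8195, -36.047 ,   0.0775,   0.0469,  -0.0001]), 'tcp_pos': array([0.2912, 0.5807, 0.2913]), 'tcp_rot': array([-179.9049,   -0.0086,  153.3677]), 'wrist_force': array([-0.1537,  0.1539, -0.3767]), 'torque': array([-0.0096,  0.0066, -0.0389]), 'finger_gap': 0.09498181808914931}
```

View pics/top0.png

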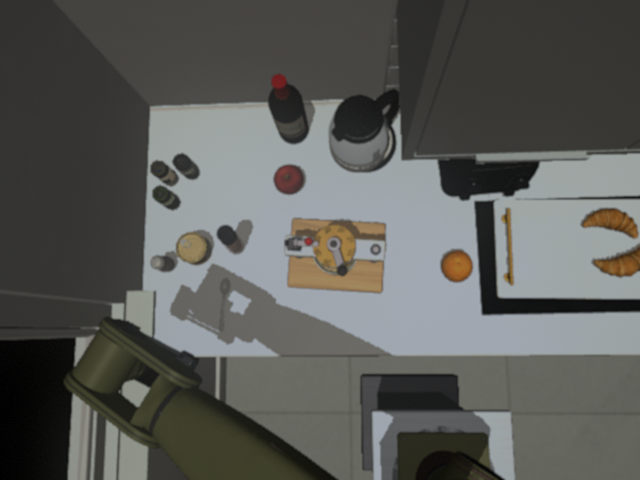

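View pics/side0.png

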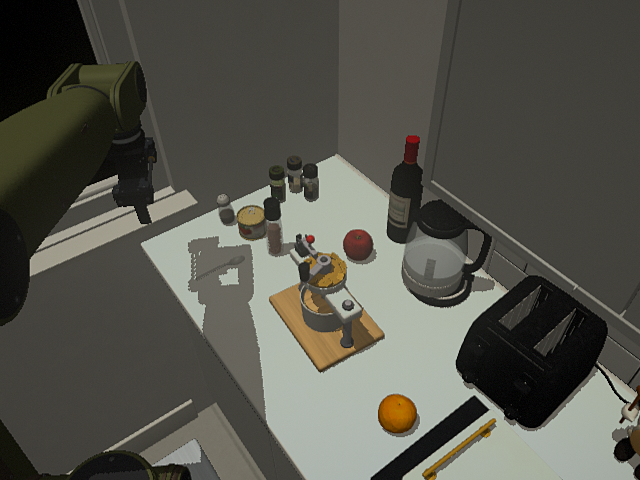

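View pics/wrist0.png

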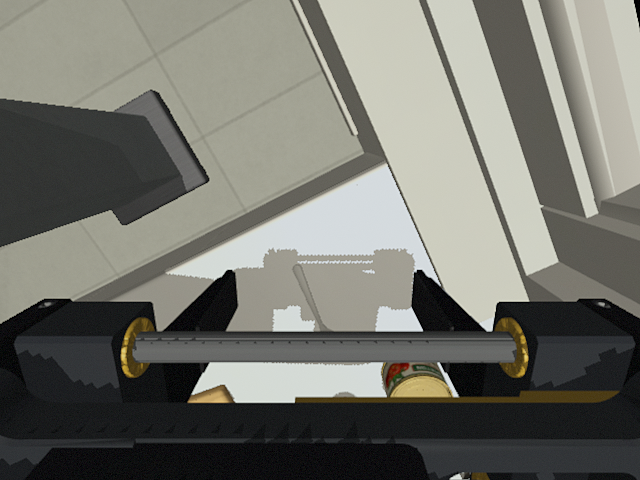

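Run:
```python
import cv2
a=cv2.imread('pics/top0.png')[205:305,275:395]; cv2.imwrite('pics/topz.png',cv2.resize(a,None,fx=6,fy=6,interpolation=cv2.INTER_CUBIC))
a=cv2.imread('pics/side0.png')[225:375,260:400]; cv2.imwrite('pics/sidez.png',cv2.resize(a,None,fx=4,fy=4,interpolation=cv2.INTER_CUBIC))
```

```text
(no output)
```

View pics/topz.png

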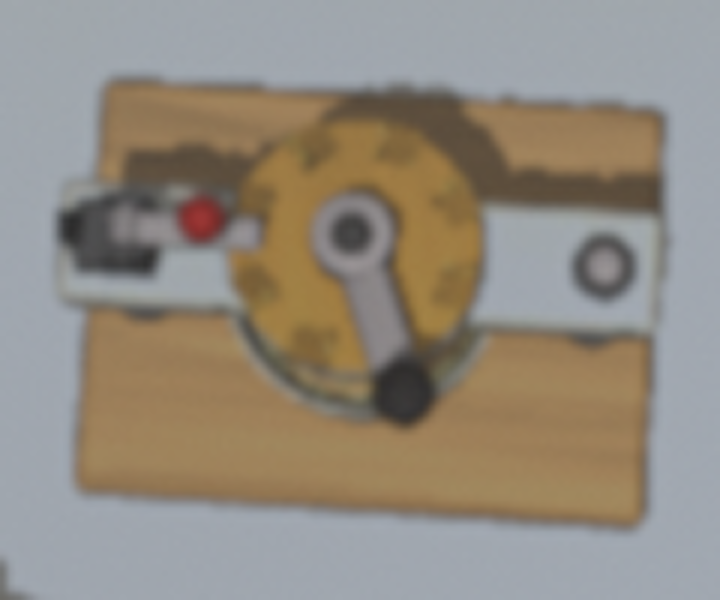

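View pics/sidez.png

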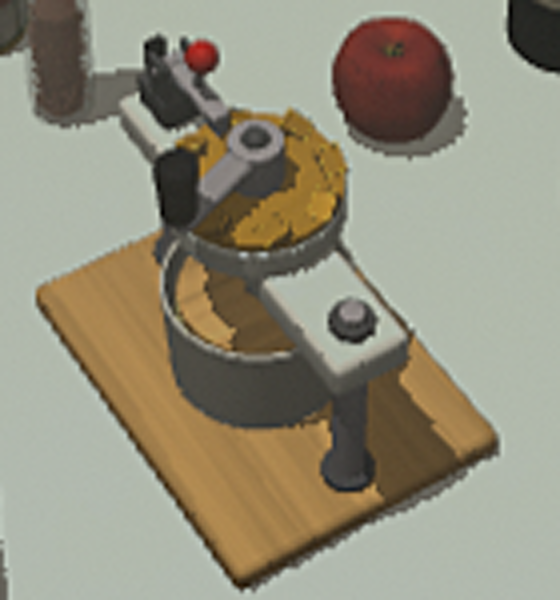

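```bash
cat > fit.py <<'E'
from h import *
from scipy.optimize import least_squares
np.set_printoptions(precision=4,suppress=True)
def proj(n,P):
    c=get_calibration(n); p=c['camera_from_world']@np.append(P,1)
    return np.array([c['fx']*p[0]/p[2]+c['cx'],c['fy']*p[1]/p[2]+c['cy']])
T=lambda x,y:(275+x/6-.4,205+y/6-.4)
S=lambda x,y:(260+x/4-.4,225+y/4-.4)
obs=[('top','ball',T(201,219)),('side','ball',S(202,56)),('top','ktop',T(403,392)),('side','knob',S(179,188)),
 ('top','c+-',T(663,109)),('top','c++',T(105,82)),('top','c-+',T(78,490)),('top','c--',T(642,522)),('side','c-+',S(40,293)),('side','c+-',S(497,435)),
 ('side','c--',S(240,578)),('top','hub',T(351,233))]
def pts(v):
    x,y,a,q,bx,by,h=v
    L={'ball':(0,.052,.215),'hub':(0,0,h)}
    t=np.radians(190)+q
    L['ktop']=(.062*np.cos(t),.062*np.sin(t),.236);L['knob']=(.062*np.cos(t),.062*np.sin(t),.218)
    for k in ['++','+-','-+','--']:
        L['c'+k]=(bx+(.085 if k[0]=='+' else -.085),by+(.115 if k[1]=='+' else -.115),.018)
    R=np.array([[np.cos(a),-np.sin(a)],[np.sin(a),np.cos(a)]])
    return {k:np.append(R@np.array(p[:2])+[x,y],p[2]) for k,p in L.items()}
f=lambda v:np.concatenate([proj(n,pts(v)[k])-np.array(o) for n,k,o in obs])
r=least_squares(f,[.5,.2,0,.1,0,0,.205],loss='soft_l1')
print(r.x, 'yaw',np.degrees(r.x[2])); 
for o,e in zip(obs,f(r.x).reshape(-1,2)): print(o[0],o[1],e)
P=pts(r.x); print(P)
for i in [4,5]: pass
E
python3 fit.py
```

```text
[ 0.5161  0.2346 -0.074   0.1942 -0.0001 -0.0012  0.2011] yaw -4.24233646491507
top ball [ 0.0656 -0.0009]
side ball [-0.1372 -0.3008]
top ktop [ 0.2015 -0.2316]
side knob [-0.33    0.0015]
top c+- [ 0.9333 -0.5388]
top c++ [-0.3286 -0.765 ]
top c-+ [-0.7755  0.5238]
top c-- [1.2812 0.9683]
side c-+ [-2.1857 -1.4431]
side c+- [ 1.7217 -0.4587]
side c-- [-0.1973  0.3529]
top hub [ 0.1676 -0.0423]
{'ball': array([0.52  , 0.2865, 0.215 ]), 'hub': array([0.5161, 0.2346, 0.2011]), 'ktop': array([0.4568, 0.2166, 0.236 ]), 'knob': array([0.4568, 0.2166, 0.218 ]), 'c++': array([0.6092, 0.3418, 0.018 ]), 'c+-': array([0.5922, 0.1124, 0.018 ]), 'c-+': array([0.4397, 0.3544, 0.018 ]), 'c--': array([0.4227, 0.125 , 0.018 ])}
```

Request:
jog_arm --commands '[[1,[-2.8,-1.34,-0.5],0],[1,[-2.8,-1.34,-0.5],0],[1,[-2.8,-1.34,-0.5],0],[1,[-2.8,-1.34,-0.5],0],[1,[-2.8,-1.34,-0.5],0],[1,[-2.8,-1.34,-0.5],0],[1,[-2.8,-1.34,-0.5],0],[1,[-2.8,-1.34,-0.5],0],[1,[-2.8,-1.34,-0.5],0],[1,[-2.8,-1.34,-0.5],0],[1,[-2.8,-1.34,-0.5],0],[1,[-2.8,-1.34,-0.5],0]]'

```text
time_s: 1.15
tcp_pos: [0.5202, 0.2853, 0.3521]
tcp_rot: [-180.0, -0.0, 153.4]
wrist_force: [0.5, -0.0, 0.2]
finger_gap: 0.0952
```

Request:
jog_arm --commands '[[0,[0,0,0],7],[0,[0,0,0],7],[0,[0,0,0],7],[0,[0,0,0],7],[0,[0,0,0],7],[0,[0,0,0],7],[0,[0,0,0],7],[0,[0,0,0],7],[0,[0,0,0],7],[0,[0,0,0],4.6],[0,[0,0,0],0],[0,[0,0,0],0]]'

```text
time_s: 2.15
tcp_pos: [0.5195, 0.2866, 0.3519]
tcp_rot: [-180.0, 0.0, 85.9]
wrist_force: [-0.1, 0.2, 0.1]
finger_gap: 0.0476
```

Run:
```python
from h import *
np.set_printoptions(precision=4,suppress=True)
s,_=snap('wrist','w1.png'); snap('side','s1.png'); print(s)
```

```text
{'time_s': 2.15, 'joints': array([23.6996, -1.7457, 98.0002,  0.    , 83.7835, 27.8076]), 'joint_vel': array([-0.0142, -0.1179,  0.0102, -0.026 , -0.0052, -0.185 ]), 'joint_efforts': array([ -0.0058, -35.4616, -36.8725,   0.0888,  -0.0067,   0.0794]), 'tcp_pos': array([0.5195, 0.2866, 0.3519]), 'tcp_rot': array([-179.9664,    0.0177,   85.892 ]), 'wrist_force': array([-0.0828,  0.1759,  0.0574]), 'torque': array([-0.0486,  0.0268, -0.0574]), 'finger_gap': 0.0475700502604745}
```

View pics/w1.png

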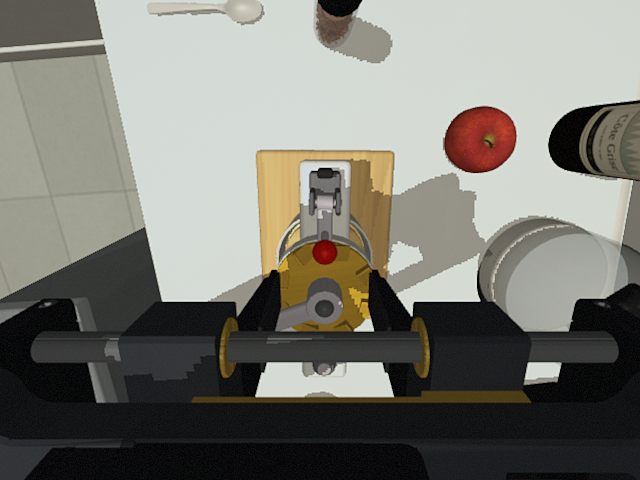

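View pics/s1.png

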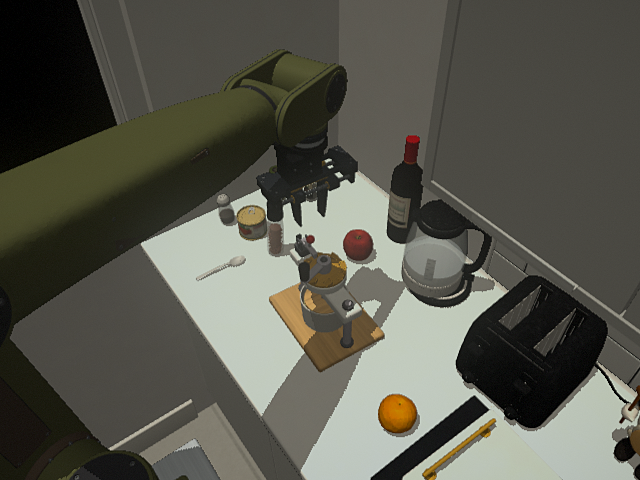

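```bash
cat >> h.py <<'E'
from scipy.spatial.transform import Rotation
def wrist_at(s,u,v,z):
    c=get_calibration('wrist'); R=Rotation.from_euler('xyz',s['tcp_rot'],degrees=True).as_matrix()
    d=R@(c['T_tool_cam'][:3,:3]@np.array([(u-c['cx'])/c['fx'],(v-c['cy'])/c['fy'],1])); o=s['tcp_pos']+R@c['T_tool_cam'][:3,3]
    return o+d*(z-o[2])/d[2]
E
python3 - <<'E'
from h import *
s=get_state(); im=cv2.imread('pics/w1.png').astype(int)
m=(im[:,:,2]>110)&(im[:,:,1]<45)&(im[:,:,0]<45); m[:, :280]=0;m[:,370:]=0;m[:230]=0;m[280:]=0
v,u=np.nonzero(m); print(u.mean(),v.mean(),u.min(),u.max(),v.min(),v.max())
print(wrist_at(s,(u.min()+u.max())/2,(v.min()+v.max())/2,.215))
print(wrist_at(s,325,302,.201))
E
```

```text
324.462962962963 253.62037037037038 314 334 244 264
[0.51836226 0.28688377 0.215     ]
[0.51593269 0.24221246 0.201     ]
```

Request:
jog_arm --commands '[[0,[0,0,1.5],0],[0,[0,0,1.5],0],[0,[0,0,1.5],0],[0,[0,0,1.5],0],[0,[0,0,1.0],0],[0,[0,0,0],0],[-1,[0,0,0],0],[-1,[0,0,0],0],[-1,[0,0,0],0],[-1,[0,0,0],0],[-1,[0,0,0],0],[-1,[0,0,0],0]]' --force 8

```text
time_s: 3.25
tcp_pos: [0.5197, 0.2868, 0.2832]
tcp_rot: [180.0, -0.0, 85.8]
wrist_force: [-1.4, 0.3, 1.0]
finger_gap: 0.0171
```

Run:
```python
from h import *
s,_=snap('wrist','w2.png'); im=snapshot('side')[190:340,230:400]; cv2.imwrite('pics/s2.png',cv2.resize(im[:,:,::-1],None,fx=4,fy=4))
print(s['tcp_pos'],s['finger_gap'],s['wrist_force'])
# arc plan: dy (press +y), dz
for t in np.arange(0,1.75,.1):
    a=np.radians(135)-t; print(round(t,2), round(100*(.0424*np.cos(a)+.03),2), round(100*(.0424*np.sin(a)-.03),2))
```

```text
[0.51969646 0.28681866 0.28315131] 0.017082417661849487 [-1.40761071  0.34375135  0.96233176]
0.0 0.0 -0.0
0.1 0.32 0.28
0.2 0.66 0.53
0.3 1.02 0.75
0.4 1.41 0.93
0.5 1.81 1.07
0.6 2.22 1.17
0.7 2.64 1.22
0.8 3.06 1.24
0.9 3.48 1.21
1.0 3.9 1.14
1.1 4.31 1.03
1.2 4.71 0.88
1.3 5.09 0.69
1.4 5.44 0.46
1.5 5.78 0.2
1.6 6.08 -0.09
1.7 6.36 -0.41
```

View pics/w2.png

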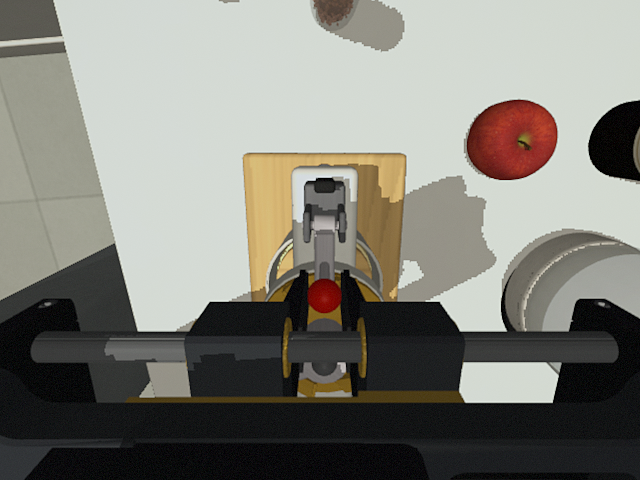

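View pics/s2.png

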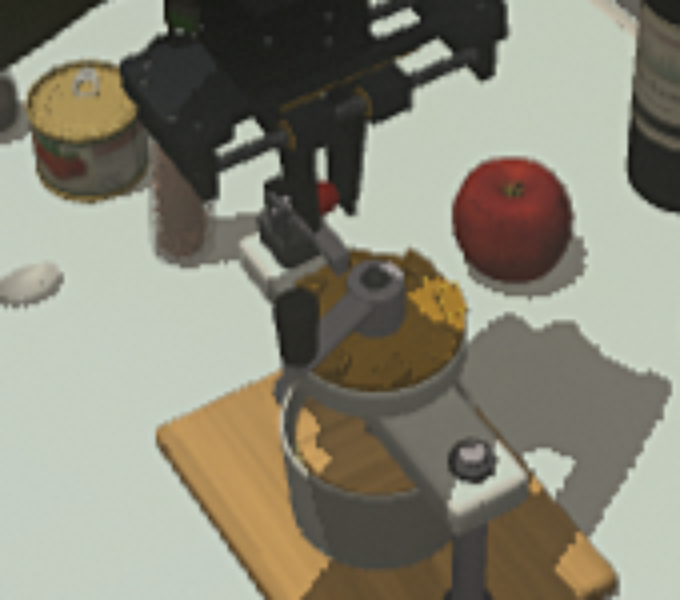

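Request:
jog_arm --commands '[[-1,[0.32,0,-0.28],0],[-1,[0.34,0,-0.25],0],[-1,[0.36,0,-0.22],0],[-1,[0.39,0,-0.18],0],[-1,[0.4,0,-0.14],0],[-1,[0.41,0,-0.1],0],[-1,[0.42,0,-0.05],0],[-1,[0.42,0,-0.02],0],[-1,[0.42,0,0.03],0],[-1,[0.42,0,0.07],0],[-1,[0.41,0,0.11],0],[-1,[0.4,0,0.15],0],[-1,[0.38,0,0.19],0],[-1,[0.35,0,0.23],0],[-1,[0.34,0,0.26],0],[-1,[0.17,0,0.15],0],[-1,[0,0,0],0]]'

```text
time_s: 4.77
tcp_pos: [0.5242, 0.3466, 0.2825]
tcp_rot: [180.0, -0.0, 85.8]
wrist_force: [0.0, 1.6, 3.5]
finger_gap: 0.0172
```

Run:
```python
from h import *
s,_=snap('wrist','w3.png'); im=snapshot('side')[190:340,230:400]; cv2.imwrite('pics/s3.png',cv2.resize(im[:,:,::-1],None,fx=4,fy=4))
print(s['tcp_pos'],s['finger_gap'],s['wrist_force'])
```

```text
[0.52416182 0.34661374 0.28245944] 0.017174631717980386 [0.01093189 1.58771434 3.53171393]
```

View pics/w3.png

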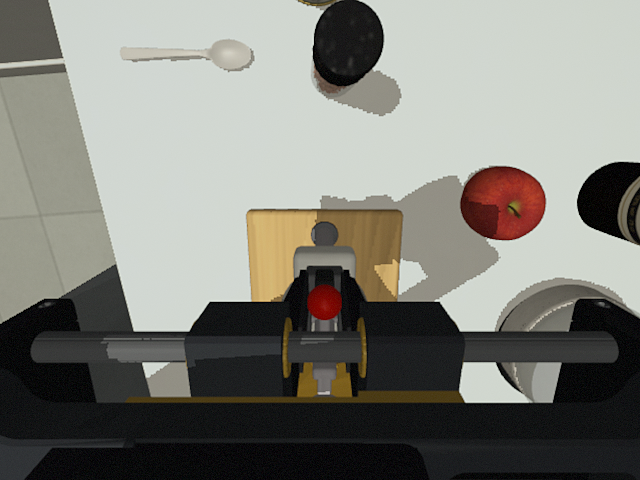

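View pics/s3.png

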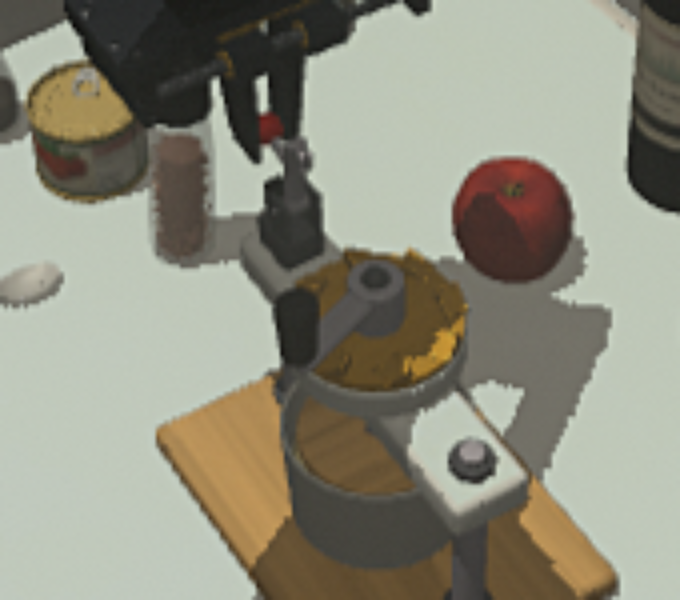

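Request:
jog_arm --commands '[[0,[0,0,0],0],[0,[0,0,0],0],[0,[0,0,0],0],[0,[0,0,0],0],[0,[0,0,0],0],[0,[0,0,-1.5],0],[0,[0,0,-2],0],[0,[0,0,-2],0],[0,[0,0,0],0]]'

```text
time_s: 5.62
tcp_pos: [0.5255, 0.3468, 0.3444]
tcp_rot: [179.5, -0.3, 85.8]
wrist_force: [0.2, -0.2, 2.1]
finger_gap: 0.0476
```

Run:
```python
from h import *
s,_=snap('wrist','w4.png'); im=snapshot('side')[190:340,230:400]; cv2.imwrite('pics/s4.png',cv2.resize(im[:,:,::-1],None,fx=4,fy=4))
print(s['tcp_pos'],s['finger_gap'],s['wrist_force'])
```

```text
[0.52550444 0.3467715  0.34442041] 0.04764044188838343 [ 0.22415014 -0.20086217  2.0567117 ]
```

View pics/w4.png

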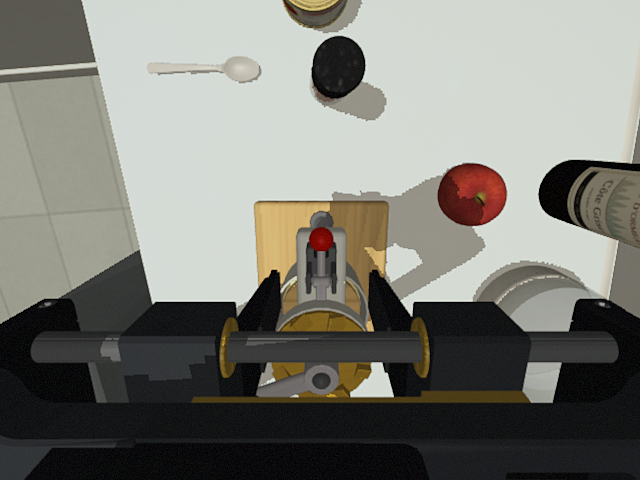

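View pics/s4.png

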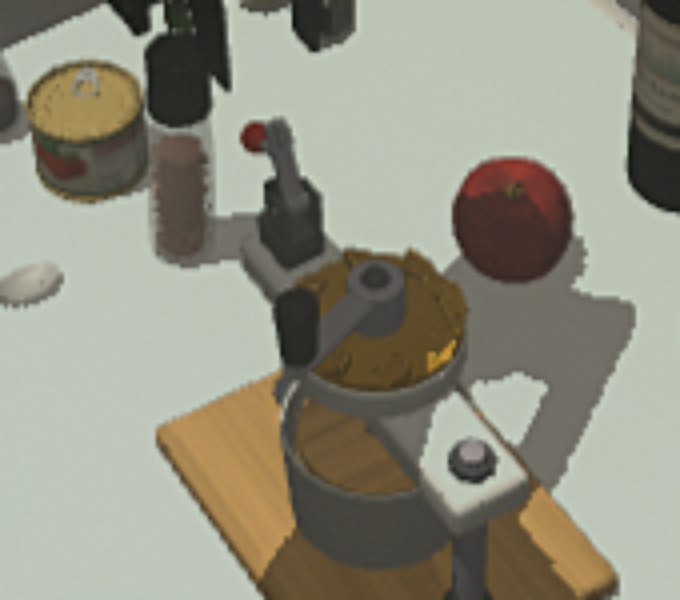

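Request:
jog_arm --commands '[[0,[-2.69,-1.15,0],0],[0,[-2.69,-1.15,0],0],[0,[-2.69,-1.15,0],0],[0,[-2.69,-1.15,0],0],[0,[-2.69,-1.15,0],0],[0,[0,0,0],6.88],[0,[0,0,0],6.88],[0,[0,0,0],6.88],[0,[0,0,0],6.88],[0,[0,0,0],6.88],[0,[0,0,0],6.88],[0,[0,0,0],6.88],[0,[0,0,0],6.88],[0,[0,0,0],6.88],[0,[0,0,0],6.88],[0,[0,0,0],0],[0,[0,0,0],0]]'

```text
time_s: 7.13
tcp_pos: [0.4564, 0.216, 0.3365]
tcp_rot: [180.0, 0.1, 17.1]
wrist_force: [1.3, -0.4, -0.3]
finger_gap: 0.0476
```

Run:
```python
from h import *
s,_=snap('wrist','w5.png'); 
print(s['tcp_pos'],s['tcp_rot'],s['finger_gap'],s['wrist_force'],s['joints'])
```

```text
[0.45636531 0.21595432 0.33645971] [1.79994585e+02 1.25540888e-01 1.71428954e+01] 0.04756236851331029 [ 1.32583428 -0.370897   -0.27846665] [ 1.92298991e+01 -1.29759475e+01  1.09617254e+02 -8.45291212e-04
  8.34843482e+01  9.20870946e+01]
```

View pics/w5.png

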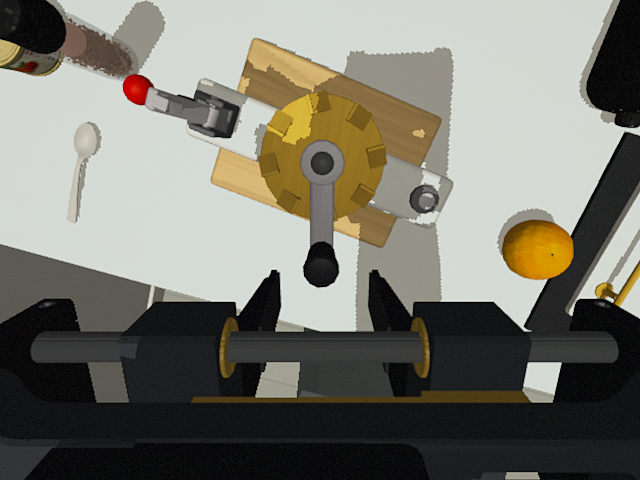

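Run:
```python
from h import *
s=get_state()
print(wrist_at(s,320.5,262,.236),wrist_at(s,322,162,.201),s['tcp_pos'])
```

```text
[0.46133811 0.22074185 0.236     ] [0.51546692 0.23661864 0.201     ] [0.45644155 0.21600389 0.33673663]
```

Request:
jog_arm --commands '[[0,[0,0,1.4],0],[0,[0,0,1.4],0],[0,[0,0,1.4],0],[0,[0,0,1.2],0],[0,[0,0,0],0],[-1,[0,0,0],0],[-1,[0,0,0],0],[-1,[0,0,0],0],[-1,[0,0,0],0],[-1,[0,0,0],0],[-1,[0,0,0],0]]' --force 35

```text
time_s: 8.1
tcp_pos: [0.4569, 0.2169, 0.2848]
tcp_rot: [-179.9, -0.1, 17.0]
wrist_force: [-1.5, 5.5, 2.2]
finger_gap: 0.021
```

Run:
```python
from h import *
np.set_printoptions(precision=4,suppress=True)
s,_=snap('wrist','w6.png'); 
print(s['tcp_pos'],s['tcp_rot'],s['finger_gap'],s['wrist_force'],s['torque'])
```

```text
[0.4569 0.2169 0.2848] [-179.8849   -0.09     16.9859] 0.021033661501274864 [-1.5188  5.4612  2.2272] [0.6534 0.403  0.0259]
```

View pics/w6.png

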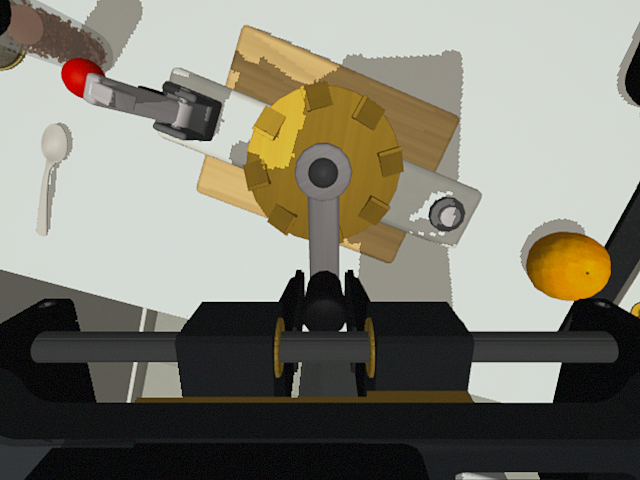

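Request:
jog_arm --commands '[[-1,[0.024,0.54,0],-5],[-1,[0.024,0.54,0],-5],[-1,[0.024,0.54,0],-5],[-1,[0.024,0.54,0],-5],[-1,[0.024,0.54,0],-5],[-1,[0.024,0.54,0],-5]]'

```text
time_s: 8.65
tcp_pos: [0.4741, 0.1898, 0.2847]
tcp_rot: [-179.9, -0.2, 47.2]
wrist_force: [-0.3, 6.6, 2.4]
finger_gap: 0.0212
```

```bash
cat > st.py <<'E'
from h import *
np.set_printoptions(precision=4,suppress=True)
s=get_state(); A=np.array([.516,.235]); d=s['tcp_pos'][:2]-A; r=np.hypot(*d); th=np.degrees(np.arctan2(d[1],d[0]))
u=d/r; t=np.array([-u[1],u[0]]); f=s['wrist_force'][:2]
print('t',s['time_s'],'r',r*1000,'q',np.radians((th+4.24-190)%360),'yaw q',np.radians((s['tcp_rot'][2]+180+4.24-190)%360),'f radial',f@u,'f tang',f@t,'fz',s['wrist_force'][2],'torque',s['torque'],'gap',s['finger_gap'],s['tcp_pos'],s['tcp_rot'])
E
python3 st.py
```

```text
t 8.65 r 61.62506831593732 q 0.7221659000498893 yaw q 0.7237354725787449 f radial -4.669579553362836 f tang -4.72846799360986 fz 2.439240984267034 torque [ 1.1281  0.2846 -0.0568] gap 0.02117047027411321 [0.4741 0.1898 0.2847] [-179.9285   -0.1965   47.227 ]
```

Request:
jog_arm --commands '[[-1,[0.05,0.54,0],-5],[-1,[0.05,0.54,0],-5],[-1,[0.024,0.54,0],-5],[-1,[0.024,0.54,0],-5],[-1,[0.024,0.54,0],-5],[-1,[0.024,0.54,0],-5],[-1,[0.024,0.54,0],-5],[-1,[0.024,0.54,0],-5],[-1,[0.024,0.54,0],-5],[-1,[0.024,0.54,0],-5],[-1,[0.024,0.54,0],-5]]'

```text
time_s: 9.57
tcp_pos: [0.529, 0.1751, 0.2847]
tcp_rot: [-180.0, -0.2, 102.2]
wrist_force: [-4.5, 6.6, 4.7]
finger_gap: 0.0212
```

```bash
python3 st.py
```

```text
t 9.5667 r 61.24248653028987 q 1.6836065528401318 yaw q 1.6834545706331028 f radial -7.404797470834213 f tang -2.9872201261677622 fz 4.666845885494843 torque [ 0.9208  0.8613 -0.0927] gap 0.02124708228993895 [0.529  0.1751 0.2847] [-179.9605   -0.1681  102.2148]
```

Request:
jog_arm --commands '[[-1,[0.08,0.43,0],-4],[-1,[0.08,0.43,0],-4],[-1,[0.05,0,0],0],[-1,[0,0,0],0]]'

```text
time_s: 9.9
tcp_pos: [0.5375, 0.178, 0.2848]
tcp_rot: [179.9, 0.1, 109.9]
wrist_force: [-0.8, 0.5, 4.4]
finger_gap: 0.0216
```

```bash
sed -i '$d' st.py
cat >> st.py <<'E'
M=f@t*r+s['torque'][2]
print('t',round(s['time_s'],2),'r',r*1000,'q',np.radians((th+4.24-190)%360),'yawq',np.radians((s['tcp_rot'][2]+180+4.24-190)%360),'frad',f@u,'ftan',f@t,'fz',s['wrist_force'][2],'Tz',s['torque'][2],'M/.062',M/.062,'gap',s['finger_gap'],s['tcp_pos'],s['tcp_rot'])
E
python3 st.py
```

```text
t 9.9 r 60.89852897192344 q 1.8318850642087627 yawq 1.817433584079941 frad -0.7860930368829216 ftan -0.5237485544363991 fz 4.440047745551947 Tz 0.044332397497681565 M/.062 0.20059485453763695 gap 0.021569244350099784 [0.5375 0.178  0.2848] [179.9068   0.065  109.8913]
```

Request:
jog_arm --commands '[[-1,[0.01,0.22,0],-2],[-1,[0.01,0.22,0],-2]]'

```text
time_s: 10.07
tcp_pos: [0.5409, 0.1794, 0.2847]
tcp_rot: [-180.0, 0.1, 113.9]
wrist_force: [-3.3, -0.5, 5.5]
finger_gap: 0.0213
```

```bash
python3 st.py
```

```text
t 10.07 r 60.8889388803851 q 1.8913062709570845 yawq 1.888129977272882 frad -0.8648023721726792 ftan -3.251838991604511 fz 5.499583561080225 Tz -0.10963934136968045 M/.062 -4.9619414028764615 gap 0.021259639910390597 [0.5409 0.1794 0.2847] [-179.9721    0.057   113.9419]
```

Request:
jog_arm --commands '[[-1,[0.01,0.22,0],-2],[-1,[0.01,0.22,0],-2]]'

```text
time_s: 10.23
tcp_pos: [0.5448, 0.1814, 0.2847]
tcp_rot: [-180.0, 0.1, 117.9]
wrist_force: [-3.0, -2.0, 5.6]
finger_gap: 0.0209
```

```bash
python3 st.py
```

```text
t 10.23 r 60.87306149184408 q 1.963452269977656 yawq 1.9579900651754318 frad 0.31317224148410694 ftan -3.6062224278700246 fz 5.605287019066947 Tz -0.10250250368376833 M/.062 -5.193940375625284 gap 0.020889145675562045 [0.5448 0.1814 0.2847] [-179.965     0.0669  117.9446]
```

Request:
jog_arm --commands '[[-1,[0.01,0.22,0],-2],[-1,[0.01,0.22,0],-2]]'

```text
time_s: 10.4
tcp_pos: [0.5486, 0.1836, 0.2847]
tcp_rot: [-180.0, 0.1, 121.9]
wrist_force: [-3.1, -1.6, 5.7]
finger_gap: 0.0212
```

```bash
python3 st.py
```

```text
t 10.4 r 60.89948758011348 q 2.0351714862255945 yawq 2.02775145857868 frad -0.3407622391414033 ftan -3.464807379351547 fz 5.693270982417749 Tz -0.06601469887514647 M/.062 -4.4680595619588965 gap 0.021191815901428827 [0.5486 0.1836 0.2847] [-179.9517    0.0786  121.9416]
```

Request:
jog_arm --commands '[[-1,[0.01,0.22,0],-2],[-1,[0.01,0.22,0],-2]]'

```text
time_s: 10.57
tcp_pos: [0.5522, 0.186, 0.2847]
tcp_rot: [-179.9, 0.1, 125.9]
wrist_force: [-3.7, -2.2, 5.7]
finger_gap: 0.0215
```

```bash
python3 st.py
```

```text
t 10.57 r 60.88826897421191 q 2.1070527029004458 yawq 2.0975813137818498 frad -0.4570163659128361 ftan -4.324617048407468 fz 5.725284266075843 Tz -0.0769069575378528 M/.062 -5.487506509544341 gap 0.02150184671310532 [0.5522 0.186  0.2847] [-179.9402    0.0886  125.9426]
```

Request:
jog_arm --commands '[[-1,[0.01,0.16,0],-1.5],[-1,[0.01,0.16,0],-1.5]]'

```text
time_s: 10.73
tcp_pos: [0.5547, 0.188, 0.2847]
tcp_rot: [-179.9, 0.1, 128.9]
wrist_force: [-2.9, -2.2, 4.5]
finger_gap: 0.0213
```

```bash
python3 st.py
```

```text
t 10.73 r 60.88729868604967 q 2.159229354275879 yawq 2.1495345259333467 frad -0.11572997295148209 ftan -3.6635298864461956 fz 4.50612858403918 Tz -0.014787642649533222 M/.062 -3.8362916304976187 gap 0.021250350508484155 [0.5547 0.188  0.2847] [-179.9329    0.1023  128.9193]
```

Request:
jog_arm --commands '[[-1,[0.01,0.16,0],-1.5],[-1,[0.01,0.16,0],-1.5]]'

```text
time_s: 10.9
tcp_pos: [0.5571, 0.19, 0.2847]
tcp_rot: [-179.9, 0.1, 131.9]
wrist_force: [-3.4, -3.8, 5.2]
finger_gap: 0.0217
```

```bash
python3 st.py
```

```text
t 10.9 r 60.921244169510906 q 2.210974704376893 yawq 2.201720104932161 frad 0.504034212978803 ftan -5.041159630097159 fz 5.16172663195145 Tz -0.08608042817117524 M/.062 -6.341841046674282 gap 0.021723378029503304 [0.5571 0.19   0.2847] [-179.9279    0.1207  131.9093]
```

Request:
jog_arm --commands '[[-1,[0.01,0.11,0],-1],[-1,[0.01,0.11,0],-1]]'

```text
time_s: 11.07
tcp_pos: [0.5585, 0.1915, 0.2847]
tcp_rot: [-179.9, 0.1, 133.9]
wrist_force: [-3.8, -4.4, 6.1]
finger_gap: 0.0211
```

```bash
python3 st.py
```

```text
t 11.07 r 60.86672845918889 q 2.2440260603224162 yawq 2.2361093103501255 frad 0.4853451004552193 ftan -5.754008910183952 fz 6.09749476869844 Tz -0.1294567026952033 M/.062 -7.7368451706955375 gap 0.021062819263886822 [0.5585 0.1915 0.2847] [-179.8903    0.1335  133.8796]
```

Request:
jog_arm --commands '[[-1,[0.01,0.11,0],-1],[-1,[0.01,0.11,0],-1]]'

```text
time_s: 11.23
tcp_pos: [0.5599, 0.1929, 0.2847]
tcp_rot: [-179.9, 0.1, 135.9]
wrist_force: [-3.6, -4.2, 6.6]
finger_gap: 0.0211
```

```bash
python3 st.py
```

```text
t 11.23 r 60.873478986349866 q 2.276729246270968 yawq 2.2707558590010204 frad 0.3523586224839137 ftan -5.526037945101145 fz 6.567029251046538 Tz -0.2031470489372401 M/.062 -8.702196833324624 gap 0.021072192388099643 [0.5599 0.1929 0.2847] [-179.8542    0.1485  135.8647]
```

Request:
jog_arm --commands '[[-1,[0,0.08,0],-0.75],[-1,[0,0.08,0],-0.75]]'

```text
time_s: 11.4
tcp_pos: [0.561, 0.1939, 0.2847]
tcp_rot: [-179.8, 0.1, 137.3]
wrist_force: [-4.3, -5.7, 6.2]
finger_gap: 0.0214
```

```bash
python3 st.py
```

```text
t 11.4 r 60.91239824594398 q 2.3003300674436082 yawq 2.296495571035992 frad 0.7232904720818201 ftan -7.108679489678277 fz 6.1556979887505 Tz -0.20818358459306863 M/.062 -10.341779043082672 gap 0.02139513027087723 [0.561  0.1939 0.2847] [-179.826     0.1354  137.3395]
```

Request:
jog_arm --commands '[[-1,[0,0.08,0],-0.75]]'

```text
time_s: 11.48
tcp_pos: [0.5615, 0.1944, 0.2847]
tcp_rot: [-179.8, 0.1, 138.1]
wrist_force: [-4.1, -5.5, 6.1]
finger_gap: 0.0209
```

```bash
python3 st.py
```

```text
t 11.48 r 60.91769607264767 q 2.312532214588568 yawq 2.3095310714010813 frad 0.5754933254308758 ftan -6.801443519559075 fz 6.107302038327562 Tz -0.26536685235125035 M/.062 -10.962824540823052 gap 0.02092166195465656 [0.5615 0.1944 0.2847] [-179.8154    0.1329  138.0864]
```

Request:
jog_arm --commands '[[-1,[0,0,0],0],[-1,[0,0,0],0]]'

```text
time_s: 11.65
tcp_pos: [0.5615, 0.1945, 0.2847]
tcp_rot: [-179.8, 0.1, 138.1]
wrist_force: [-2.6, -4.3, 5.6]
finger_gap: 0.0213
```

```bash
python3 st.py
```

```text
t 11.65 r 60.933852045253246 q 2.313828323317675 yawq 2.3089948589115488 frad 0.9023675142131751 ftan -4.970182587942091 fz 5.564966043804616 Tz -0.2131491749238999 M/.062 -8.32260557057189 gap 0.021318263389683824 [0.5615 0.1945 0.2847] [-179.8371    0.1392  138.0557]
```

Request:
jog_arm --commands '[[0,[0,0,0],0],[0,[0,0,0],0],[0,[0,0,0],0],[0,[0,0,0],0],[0,[0,0,-1],0],[0,[0,0,-2],0],[0,[0,0,-2],0],[0,[0,0,-2],0],[0,[0,0,-2],0],[0,[0,0,0],0],[0,[0,0,0],0]]'

```text
time_s: 12.57
tcp_pos: [0.5621, 0.1963, 0.3755]
tcp_rot: [179.8, 0.1, 138.2]
wrist_force: [0.4, 0.3, -0.3]
finger_gap: 0.0476
```

```bash
python3 st.py
python3 - <<'E'
from h import *
s,_=snap('wrist','w7.png'); im=snapshot('side')[190:340,230:400]; cv2.imwrite('pics/s7.png',cv2.resize(im[:,:,::-1],None,fx=4,fy=4))
E
```

```text
t 12.57 r 60.17654649777456 q 2.3433004762507035 yawq 2.311887547588649 frad 0.1311495102837773 ftan 0.44039628648716944 fz -0.27952587960425224 Tz 0.0526672904034666 M/.062 1.2769164195920806 gap 0.0476008135156346 [0.5621 0.1963 0.3755] [179.8396   0.1121 138.2214]
```

View pics/w7.png

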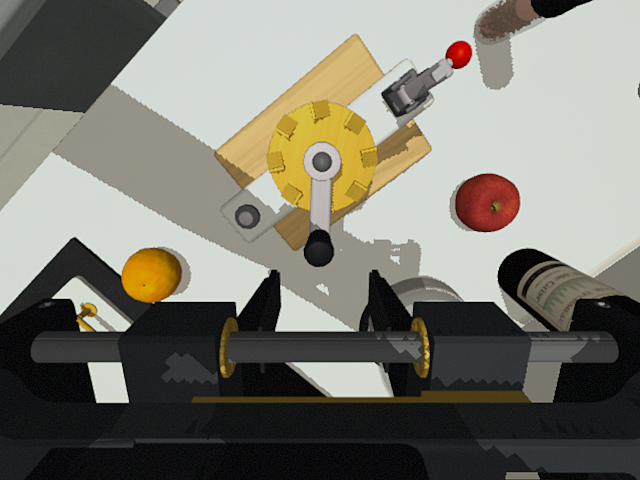

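View pics/s7.png

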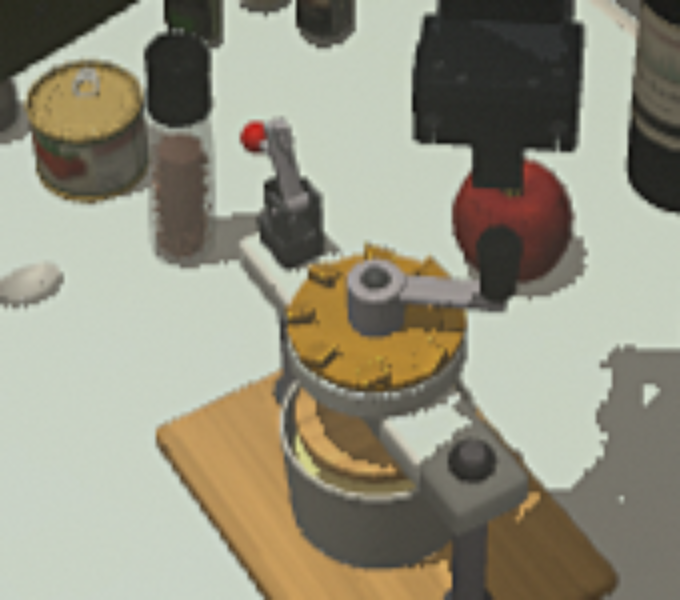

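Run:
```python
from h import *
s=get_state(); 
for i in (1,):
    k=wrist_at(s,319,246,.236);h=wrist_at(s,322,161,.201);d=k-h
    a=np.degrees(np.arctan2(d[1],d[0])); print(k,h,np.hypot(*d[:2]),'q',np.radians((a+4.24-190)%360), 'yaw',s['tcp_rot'])
```

```text
[0.55325222 0.19789774 0.236     ] [0.51266403 0.23668836 0.201     ] 0.05614368854023565 q 2.278305144563528 yaw [-1.79906613e+02 -6.26063668e-02  1.38222188e+02]
```

Request:
jog_arm --commands '[[0,[0,0,-1],0],[0,[0,0,-1],0],[0,[0,0,0],0],[0,[0,0,0],0],[0,[0,0,0],0],[0,[0,0,0],0]]'

```text
time_s: 13.17
tcp_pos: [0.5616, 0.1961, 0.3933]
tcp_rot: [-180.0, -0.0, 138.2]
wrist_force: [-1.1, 0.4, -0.3]
finger_gap: 0.0476
```

Run:
```python
from h import *
a=cv2.imread('pics/side0.png').astype(int); s,im=snap('side','s8.png'); w,_=snap('wrist','w8.png')
b=im[:,:,::-1].astype(int)
for n,(x0,y0,x1,y1) in dict(orange=(375,390,420,435),apple=(342,228,375,262),mill=(262,195,286,257),tin=(235,203,268,240)).items():
    print(n,np.abs(a[y0:y1,x0:x1]-b[y0:y1,x0:x1]).mean())
print(s['wrist_force'],s['time_s'])
```

```text
orange 14.633415637860082
apple 12.804515745692216
mill 23.432795698924732
tin 18.35954135954136
[-1.07767701  0.39368582 -0.2543878 ] 13.1667
```

View pics/s8.png

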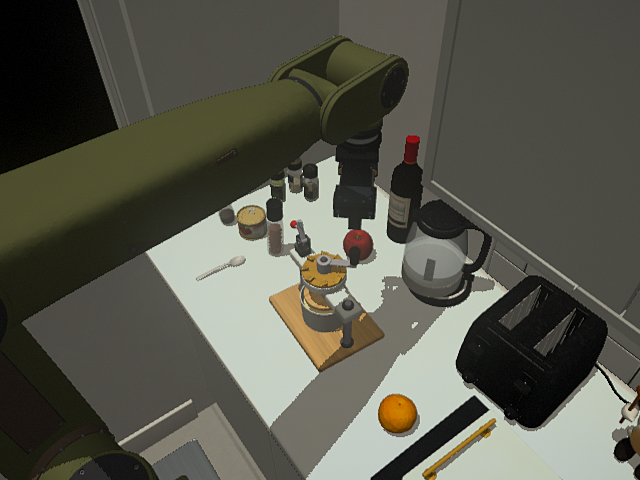

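View pics/w8.png

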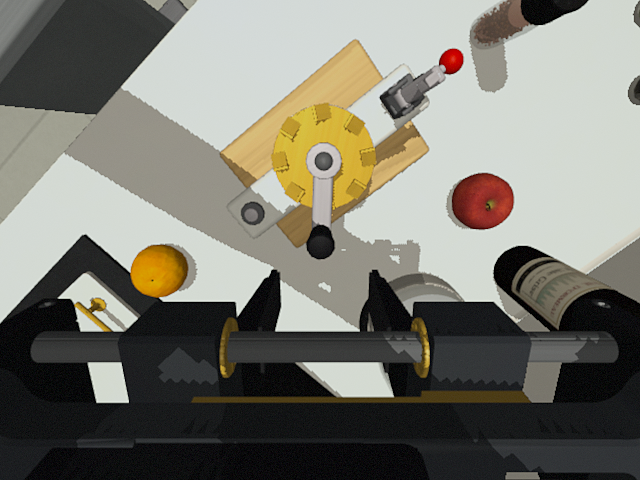

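The bystanders are at the same pixels as at the start: orange (397,413), apple (358,244), mill (274,225) and tin (251,221). The pawl lies back on its rest, and the crank stands in line with the gripper.

```bash
python3 -c "
from plant import env
print(env.sign_off())"
```

```text
the job is handed in; nothing more can be done
None
```

The press is released: I threw the pawl over onto its rest by its ball, then wound the crank back against the end stop. I let go and handed the job in at about 13.2 s.

- **Pawl:** I carried the ball over to about 1.55 rad and opened the fingers. It fell onto its rest and was still there in the last side and wrist pictures. I did not touch the crank until the pawl was out of the wheel.
- **Winding:** The drag measured about 5 N at the knob. I felt the buffer at a crank reading of about 2.19 rad and stopped at about 2.31 rad. The push there was about 11 N in all, so about 6 N above the drag.
- **After letting go:** The wrist picture puts the crank at about 2.28 rad, give or take 0.03. It may have sprung back 1–2 mm, which leaves the buffer pushed in by about 5 mm. I saw no clear movement between that picture and the next one, 0.6 s later.
- **Surroundings:** The orange, apple, salt mill and tin are at the same pixels as at the start. A pixel-difference check on those four gave 13–23 grey levels. I put that down to the arm's shadow and the changed light, judging the positions by eye. The teaspoon looks undisturbed, but the arm's shadow lay over it at the start, so I did not measure it.
- **Weak point:** The force readings while winding scattered by about 1 N, so the final push is known only to about that much.

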